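Empty the red-gated tip tray of wheel nuts

TASK

In the car detailing shop, the tip tray with the red gate holds three steel wheel nuts. Swing its red gate fully down first, then raise the tray by its grip until all three nuts have slid out over the gate into the catch bin in front of it, and lower the tray back level, leaving the gate down. Do not open or tip the blue-gated tray.

Things in the scene. Friction and masses are not known exactly. Their poses are not given: they have to be found in the camera images.
- red_hinge (a point): Middle of the hinge line of the tip tray WITH THE RED GATE (either of two bolted-down stands), 130 mm above the table, on the stand. x: horizontal, out of the gate end, over the bin; y: along the hinge line; z: up. Tray and gate both turn about this line. Level, the tray reaches 135 mm to -x from here, its inner floor at this height; the closed gate's inner face stands on this line.
- red_grip (a point): Centre of that tray's black tipping grip: a cylinder 20 mm thick, 32 mm long, parallel to the hinge line, on a stem (12 mm wide, 8 mm high) 45 mm behind the rear wall. Tray level: 180 mm to -x of the hinge line, 20 mm above it; it turns with the tray. Otherwise free all round. Pinched from above across its flat ends (32 mm apart) it pivots between the fingers as the tray tips.
- red_tray (a joint): Tip angle of the red-gated aluminium tray, rad: 0 = level on its rest, grows as the grip end is raised; stop at 0.95. 120 mm wide, 135 mm long, side and rear walls 40 mm high. About 0.5 kg, free hinge: it falls back to level if let go. The nuts slide reliably at 0.85 or more.
- red_gate (a joint): Angle of the red gate to its tray, rad: 0 = upright, closed; grows as its top swings out over the bin and down; 1.57 = in line with the tray floor; stop 1.65. Starts 0 to 0.15. Plate 110 mm wide, 4 mm thick, 42 mm high; a central tab 50 mm wide reaches 66 mm from the hinge line (26 mm above the walls). No latch; stiff (about 1 N at the tab): stays where pushed.
- red_bin: Grey open catch bin standing loose on the table under the red gate end, 190 (x) by 150 (y) by 55 mm high, 4 mm walls, 0.7 kg. Origin: centre of its underside; x, y along its sides.
- nut1: A bright steel hexagonal wheel nut, 22 mm across flats (25 mm across corners), 18 mm high, about 45 g; starts lying flat in the rear half of the red-gated tray (at least 55 mm from the gate). Origin: centre of its underside.
- nut2: A second nut, same as nut1.
- nut3: A third nut, same as nut1.
- blue_tray (a joint): Tip angle of the other, identical tray with the BLUE gate, which holds black plastic caps (0 = level). Leave it alone.
- blue_gate (a joint): Angle of the blue gate (0 = closed; starts at 0 to 0.15). Leave it alone.
Things that resemble listed ones, but are neither listed nor needed, are in the scene too. What is shaped like the part that bears red_hinge but green is not meant.

How it is judged:
On the way, in this order (a step that is already met when the one before it is completed fails the run):
1. the red gate is swung down with the three nuts still in the level tray (value of joint red_gate above 1.3 rad and value of joint red_tray below 0.15 rad and x of each of nut1, nut2, nut3 in the frame of red_hinge below 0 m and height (world z) of each of nut1, nut2, nut3 above 0.12 m), for 0.2 s.
2. the nuts have slid into the catch bin while the tray is held tipped (value of joint red_tray above 0.3 rad and x of nut1 in the frame of red_bin between -0.095 and 0.095 m and y of nut1 in the frame of red_bin between -0.075 and 0.075 m and z of nut1 in the frame of red_bin between -0.005 and 0.05 m and x of nut2 in the frame of red_bin between -0.095 and 0.095 m and y of nut2 in the frame of red_bin between -0.075 and 0.075 m and z of nut2 in the frame of red_bin between -0.005 and 0.05 m and x of nut3 in the frame of red_bin between -0.095 and 0.095 m and y of nut3 in the frame of red_bin between -0.075 and 0.075 m and z of nut3 in the frame of red_bin between -0.005 and 0.05 m), for 0.1 s.
At the end, for the whole second after the job is handed in: All three nuts lie at rest inside the catch bin (within its walls, below its rim), the bin flat, the red-gated tray back level (within 0.1 rad) and the red gate still down (beyond 1.2 rad) (x of nut1 in the frame of red_bin between -0.095 and 0.095 m and y of nut1 in the frame of red_bin between -0.075 and 0.075 m and z of nut1 in the frame of red_bin between -0.005 and 0.05 m and x of nut2 in the frame of red_bin between -0.095 and 0.095 m and y of nut2 in the frame of red_bin between -0.075 and 0.075 m and z of nut2 in the frame of red_bin between -0.005 and 0.05 m and x of nut3 in the frame of red_bin between -0.095 and 0.095 m and y of nut3 in the frame of red_bin between -0.075 and 0.075 m and z of nut3 in the frame of red_bin between -0.005 and 0.05 m and value of joint red_tray below 0.1 rad and value of joint red_gate above 1.2 rad and angle between red_bin's own z axis and vertical below 0.1 rad and linear speed of each of nut1, nut2, nut3 below 0.03 m/s); the robot touches nothing.
It fails at once if the red-gated tray is tipped (over 0.25 rad) before its gate is down (value of joint red_tray above 0.25 rad and value of joint red_gate below 1.1 rad).
It fails at once if the blue gate is opened (value of joint blue_gate above 0.4 rad).
It fails at once if the blue-gated tray is tipped (value of joint blue_tray above 0.15 rad).
It also fails if it takes over 64 s, if anything falls off the work surface, if the arm or the gripper's body presses on something with over 40 N, if the wrist force passes 120 N, or if a joint passes its speed limit or range.

ROBOT

A 7-joint arm with a two-finger parallel gripper is mounted at the origin on the work surface. World frame = base frame: x ahead of the robot, y to its left, z up, the work surface at z = 0. Lengths are in m, angles in rad, forces in N, time in s.
With the tool pointing down it reaches from about 0.425 to 0.875 m from the base axis. Payload 8.4 kg.
Tool frame: the origin (TCP) lies midway between the tips of the shut fingers; the grasp point (between the pads) lies 19 mm behind it; x points along the fingers, y is the direction in which the jaws open and shut, and the axes are right-handed (so a half turn about x gives the same grasp; the last joint's range is limited). The gripper opens to 85 mm and grips with 20 to 120 N. Pads are 22 mm wide; open, the fingers measure 114 mm over their backs; the gripper's body (76 mm by 85 mm) begins 54 mm behind the grasp point. The pads swing forward as they close: fully open they stand 13 mm farther back than shut.
Start: joints at [-0.099, 0.333, 0.04, 1.465, -0.013, 1.343, -0.059], TCP at [0.65, -0, 0.231] pointing down, gripper open.
Joint ranges: [-2.58, 2.58], [-0.38, 2.09], [-1.3, 1.39], [0.25, 2.4], [-1.5, 4.64], [0.08, 2.09], [-2.65, 2.65]. Speed limits (rad/s): [2.22, 2.22, 2.79, 2.79, 3.14, 3.14, 3.14].

INTERFACE

Orientations are given as a rotation vector (axis times angle).
In Python, from rig import robot, viewer, job gives the robot as it stands.
- The arm moves only by the tool step_arm, never from a script. Its argument "plan" is a list of rows, each a list of 3 entries, a list of its own where there are three numbers: the shift along the tool's x, y, z as a fraction of full scale, then the turn about the tool's x as a fraction of full scale, then the gripper command: -1 is fully open, 1 is shut, values between are in proportion. A call has 1 to 10 rows; each row is the pose to reach, as a shift and turn from the pose commanded when the call began, along the tool's axes at that moment, turning the shorter way round; what a row does not reach only later rows make up. Full scale, the value 1, is 100 mm for a shift and pi rad for a turn. A row lasts 1/12 s, in which the tool goes at most 41.7 mm and 7.16 degrees, less where a joint would pass 70% of its speed; a pose out of reach is approached as far as the arm can. A call with a number of a shift or a turn outside -1 to 1 is refused whole. A call with a gripper value outside its range is refused whole. The fingers move at their own pace and stop on an object; "squeeze" is the grip in N (left out, the last holds). Time passes only in rows, so rows that repeat a pose let the fingers close. It gives the time, the measured TCP pose, the force and the opening at its end, in the units of the state.
- robot.get_state(): the state, without advancing time (a new reading comes with each control period).
- viewer.capture(name): name is "scene" or "side" or "wrist"; returns a dict with "frame" (420x560x3 uint8, red, green, blue), "camera_matrix" (3x3 intrinsics, pixels), "extrinsics" (4x4, takes a point from camera to world coordinates); the wrist camera has in their place "mount" (4x4, takes a point from camera to tool coordinates, whose origin is the TCP and whose axes are the tool frame's). Camera axes: x right, y down, z forward; pixel columns grow to the right and rows downward; lengths in m; the calibration is good to about 2 mm. The wrist camera is an equidistant fisheye: a pixel r from the principal point sees the ray r / f radians off the axis. A picture is of the moment at which its call begins: read the wrist's pose just before it. There is no depth.
- job.job_done(): hands the job in, once; it reports no verdict.
The state is a dict: "time": time; "qpos": joint angles; "qvel": joint speeds; "effort": joint torques, N m; "ee_pos": TCP position; "ee_rot": TCP orientation; "ft_force": force on the tool from outside, world axes, zero at the start; "wrist_torque": the same for the moment, N m; "grip_width": finger opening in m.
Only numpy, scipy, OpenCV 4.12 (cv2) and the standard library are available. Lean on these libraries where they do the work, as an engineer would, in place of code of your own. Each camera call takes 0.05 s, during which the arm holds its last target.

## Working session

There is one attempt and no reset: what is moved stays moved. The work goes in short steps, Python scripts to look and compute and a tool call to move; the robot and the scene stay as the last step left them, time stands still between calls to the robot, and variables do not carry over. Pictures are saved under pics/ and viewed, and the job is handed in when it is done.

Besides the shell and the picture viewer there is one more tool, called as name(argument=value, ...) on one line, values as JSON. step_arm: Moves the arm, as the interface text tells. Shift numbers are shares of 100 mm and turn numbers shares of pi rad, none past 1 either way. Its arguments: {"type":"object","properties":{"plan":{"type":"array"},"squeeze":{"type":"number"}},"required":["plan"]}

```bash
mkdir -p pics
cat > h.py <<'E'
import numpy as np,cv2
from rig import robot,viewer,job
from scipy.spatial.transform import Rotation as R
def cap(n,f):
    d=viewer.capture(n); cv2.imwrite('pics/'+f+'.png',cv2.cvtColor(d['frame'],cv2.COLOR_RGB2BGR)); np.savez('pics/'+f+'.npz',**d); return d
def ray(d,u,v):
    K=d['camera_matrix'];E=d['extrinsics'];r=E[:3,:3]@np.linalg.inv(K)@[u,v,1];return E[:3,3],r/np.linalg.norm(r)
def onz(d,u,v,z):
    o,r=ray(d,u,v);return o+r*(z-o[2])/r[2]
def proj(d,p):
    E=np.linalg.inv(d['extrinsics']);q=d['camera_matrix']@(E[:3,:3]@p+E[:3,3]);return q[:2]/q[2]
E
python3 - <<'E'
from h import *
s=robot.get_state();print(s)
for n in['scene','side','wrist']:
    d=cap(n,n+'0');print(n,d['camera_matrix'],d.get('extrinsics',d.get('mount')))
E
```

```text
{'time': 0.0, 'qpos': array([-0.09921736,  0.33391121,  0.0398884 ,  1.46622803, -0.01341668,
        1.34329394, -0.05849741]), 'qvel': array([-0.00157286,  0.00133262,  0.00182944,  0.00055175,  0.00079356,
        0.0021709 , -0.00240582]), 'effort': array([ 4.63630895e-04, -6.58554840e+01,  1.36586554e+00, -4.05554795e+01,
        1.68904377e-02,  1.27170872e-02, -1.99809978e-05]), 'ee_pos': array([ 6.49566259e-01, -1.89536025e-05,  2.30442419e-01]), 'ee_rot': array([ 1.20839618,  1.21027932, -1.21041247]), 'ft_force': array([ 0.29538854, -0.20821062,  0.59469023]), 'wrist_torque': array([0.02259147, 0.00703725, 0.01747288]), 'grip_width': 0.0850876988759312}
scene [[426.93343771   0.         287.26053441]
 [  0.         426.93343771 208.24900946]
 [  0.           0.           1.        ]] [[ 0.52137193  0.61688901 -0.58959245  1.02977252]
 [ 0.85324485 -0.38660715  0.35001162 -0.27404389]
 [-0.01202233 -0.68555296 -0.72792349  0.72478847]
 [ 0.          0.          0.          1.        ]]
side [[502.62945551   0.         282.80658683]
 [  0.         502.62945551 211.63403061]
 [  0.           0.           1.        ]] [[ 0.84410592 -0.31975766  0.43039545  0.06257404]
 [-0.53591598 -0.47813344  0.69583221 -0.79236339]
 [-0.01671122 -0.81801189 -0.57495851  0.78117716]
 [ 0.          0.          0.          1.        ]]
wrist [[325.1922621    0.         275.2150047 ]
 [  0.         325.1922621  207.99694489]
 [  0.           0.           1.        ]] [[ 5.68772206e-04 -3.27822631e-01  9.44739117e-01 -1.41288905e-01]
 [ 9.99999804e-01  4.33110401e-04 -4.51752972e-04  4.72742783e-04]
 [-2.61081490e-04  9.44739189e-01  3.27822813e-01 -8.47593437e-02]
 [ 0.00000000e+00  0.00000000e+00  0.00000000e+00  1.00000000e+00]]
```

View pics/scene0.png

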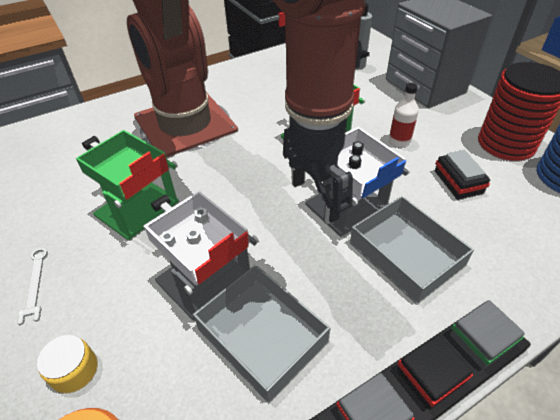

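View pics/side0.png

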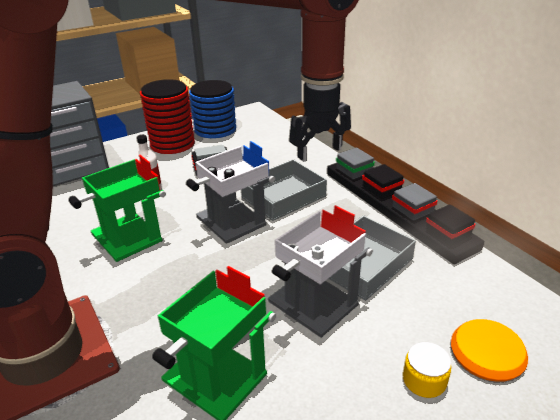

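View pics/wrist0.png

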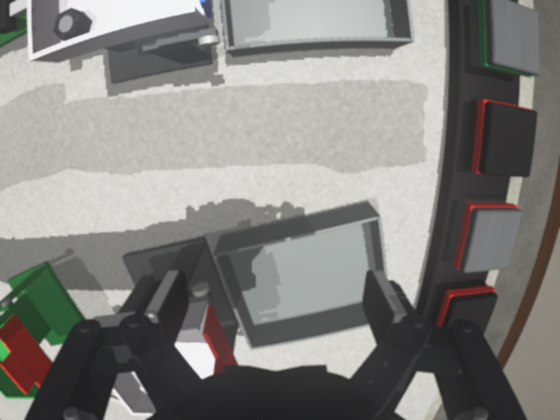

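The grey tray with the red gate is at about scene (200,240) and side (320,240). It holds the nuts, its bin is in front of it, and the green decoys are at scene (120,165) and side (215,310). I'll zoom in for corner pixels.

Run:
```python
import cv2
a=cv2.imread('pics/scene0.png')[185:405,130:340];b=cv2.imread('pics/side0.png')[195:335,255:425]
cv2.imwrite('pics/za.png',cv2.resize(a,None,fx=2.7,fy=2.7,interpolation=cv2.INTER_CUBIC))
cv2.imwrite('pics/zb.png',cv2.resize(b,None,fx=4,fy=4,interpolation=cv2.INTER_CUBIC))
```

```text
(no output)
```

View pics/za.png

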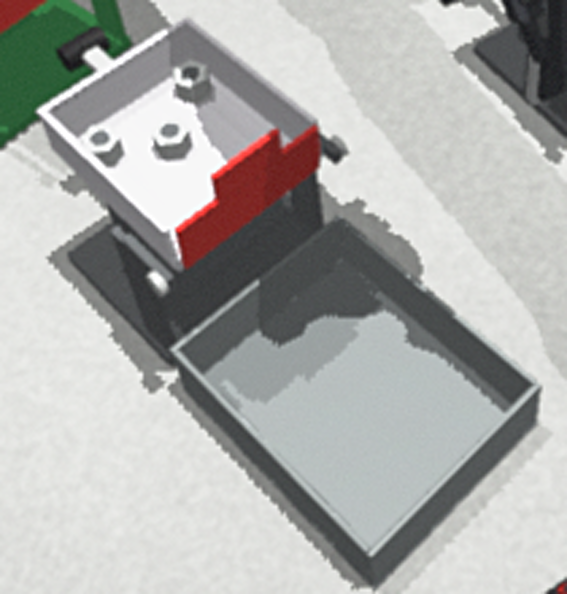

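View pics/zb.png

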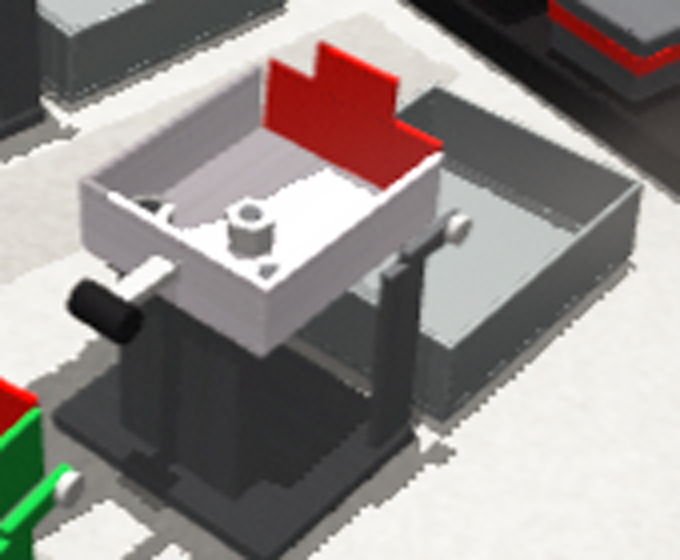

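```bash
cat >> h.py <<'E'
def load(f): return dict(np.load('pics/'+f+'.npz'))
def tri(*obs):
    A=np.zeros((3,3));b=np.zeros(3)
    for d,u,v in obs:
        o,r=ray(d,u,v);P=np.eye(3)-np.outer(r,r);A+=P;b+=P@o
    p=np.linalg.solve(A,b);return p,[float(np.linalg.norm(np.cross(ray(d,u,v)[1],p-o))) if 0 else 0 for d,u,v in obs]
E
python3 - <<'E'
from h import *
A=load('scene0');B=load('side0')
fa=lambda x,y:(A,130+x/2.7,185+y/2.7); fb=lambda x,y:(B,255+x/4,195+y/4)
P={}
for n,a,b in [('grip',(85,49),(104,310)),('rearR(y-)',(41,111),(265,290)),('rearL',(187,18),(82,182)),
 ('gateL',(318,128),(268,62)),('gateR',(179,232),(440,152)),('tabL',(276,131),(319,42)),('tabR',(216,177),(398,80)),
 ('binfarR',(372,553),(640,185)),('binNearR',(175,350),(450,345)),('binNearL',(342,220),None),('binFarL',(538,385),None)]:
    if b: print(n,tri(fa(*a),fb(*b))[0].round(4), onz(*fa(*a),0.17 if 'bin' not in n else .055).round(4),onz(*fb(*b),.17 if 'bin' not in n else .055).round(4))
    else: print(n,onz(*fa(*a),.055).round(4))
E
```

```text
grip [ 0.427  -0.1915  0.1491] [ 0.4484 -0.1941  0.17  ] [ 0.415  -0.2121  0.17  ]
rearR(y-) [ 0.4849 -0.2379  0.1677] [ 0.4863 -0.2373  0.17  ] [ 0.4834 -0.2412  0.17  ]
rearL [ 0.4567 -0.1244  0.1683] [ 0.4574 -0.1239  0.17  ] [ 0.4556 -0.1276  0.17  ]
gateL [ 0.5923 -0.0935  0.1689] [ 0.5929 -0.0934  0.17  ] [ 0.5913 -0.0953  0.17  ]
gateR [ 0.619  -0.2004  0.1669] [ 0.62   -0.1992  0.17  ] [ 0.6162 -0.2057  0.17  ]
tabL [ 0.6017 -0.1242  0.1954] [ 0.5811 -0.117   0.17  ] [ 0.625  -0.0954  0.17  ]
tabR [ 0.6148 -0.1703  0.1946] [ 0.5944 -0.1641  0.17  ] [ 0.6379 -0.1462  0.17  ]
binfarR [ 0.7987 -0.1785  0.0518] [ 0.799  -0.1776  0.055 ] [ 0.7957 -0.1829  0.055 ]
binNearR [ 0.619  -0.2232  0.0531] [ 0.6196 -0.2225  0.055 ] [ 0.6178 -0.2257  0.055 ]
binNearL [ 0.5867 -0.0813  0.055 ]
binFarL [ 0.7636 -0.037   0.055 ]
```

```bash
cat >> h.py <<'E'
yaw=0.244;H=np.array([.602,-.148,.130]);HR=R.from_euler('z',yaw).as_matrix()
def W(x,y,z): return H+HR@np.array([x,y,z])/1000.
def show(*pts):
    s=robot.get_state();T=R.from_rotvec(s['ee_rot']).as_matrix()
    rel=HR.T@T
    print('t',s['time'],'tcp in hinge mm',(HR.T@(s['ee_pos']-H)*1000).round(1),'F',(HR.T@s['ft_force']).round(1),'w',s['grip_width'].round(4))
    print('q',s['qpos'].round(2)); print('tool axes in hinge\n',rel.round(3))
    print('turn for y->-yhinge', np.arctan2(*( -T.T@HR[:,1])[[2,1]])/np.pi)
    for p in pts: print(p,(T.T@(W(*p)-s['ee_pos'])*10).round(3))
E
python3 -c "
from h import *
show((-45,0,70),(-45,0,45))"
```

```text
Traceback (most recent call last):
  File "h.py", line 23, in show
    print('t',s['time'],'tcp in hinge mm',(HR.T@(s['ee_pos']-H)*1000).round(1),'F',(HR.T@s['ft_force']).round(1),'w',s['grip_width'].round(4))
                                                                                                                     ^^^^^^^^^^^^^^^^^^^^^
AttributeError: 'float' object has no attribute 'round'
```

```bash
sed -i "s/s\['grip_width'\].round(4)/round(s['grip_width'],4)/" h.py
python3 -c "
from h import *
show((-45,0,101),(-45,0,45))"
```

```text
t 0.15 tcp in hinge mm [ 82.  132.1 100.6] F [ 0.2 -0.3  0.3] w 0.0856
q [-0.1   0.33  0.04  1.47 -0.01  1.34 -0.06]
tool axes in hinge
 [[-0.001  0.97  -0.242]
 [ 0.    -0.242 -0.97 ]
 [-1.    -0.001  0.   ]]
turn for y->-yhinge 0.42233731225544735
(-45, 0, 101) [-0.002 -0.913  1.588]
(-45, 0, 45) [ 0.558 -0.912  1.588]
```

step_arm(plan=[[[0,-0.2,0.3],0.039,1],[[0,-0.35,0.6],0.078,1],[[0,-0.5,0.9],0.117,1],[[0,-0.55,1],0.156,1],[[0,-0.55,1],0.195,1],[[0,-0.55,1],0.234,1],[[0,-0.55,1],0.273,1],[[0,-0.55,1],0.312,1],[[0,-0.55,1],0.35,1],[[0,-0.55,1],0.35,1]])

```text
time: 0.98
ee_pos: [0.5948, -0.1, 0.231]
ee_rot: [1.962, 0.465, -1.963]
ft_force: [-0.1, 0.2, -0.6]
grip_width: -0.0
```

```bash
python3 -c "
from h import *
show((-45,0,101),(-45,0,45))"
```

```text
t 0.9833 tcp in hinge mm [  4.6  48.4 101. ] F [-0.1  0.2 -0.6] w -0.0
q [-0.09  0.24  0.22  1.59 -0.05  1.32 -0.97]
tool axes in hinge
 [[-0.001  0.22  -0.976]
 [ 0.    -0.976 -0.22 ]
 [-1.    -0.     0.001]]
turn for y->-yhinge 0.07050071774804674
(-45, 0, 101) [0.    0.363 0.59 ]
(-45, 0, 45) [0.56  0.363 0.59 ]
```

step_arm(plan=[[[0,0.18,0.3],0.035,1],[[0,0.36,0.59],0.0705,1],[[0,0.36,0.59],0.0705,1],[[0.28,0.36,0.59],0.0705,1],[[0.53,0.36,0.59],0.0705,1],[[0.53,0.36,0.59],0.0705,1]])

```text
time: 1.48
ee_pos: [0.5561, -0.1583, 0.1737]
ee_rot: [2.08, 0.268, -2.094]
ft_force: [0.2, -0.1, -0.8]
grip_width: 0.0001
```

```bash
python3 -c "
from h import *
show((-45,0,45),(20,0,45),(34,0,29),(41,0,14),(43,0,0))
cap('scene','s1');cap('side','d1')"
```

```text
t 1.4833 tcp in hinge mm [-47.    1.1  43.7] F [ 0.2 -0.2 -0.8] w 0.0001
q [-0.03  0.23  0.27  1.73 -0.07  1.2  -1.06]
tool axes in hinge
 [[-0.007  0.01  -1.   ]
 [ 0.003 -1.    -0.01 ]
 [-1.    -0.003  0.006]]
turn for y->-yhinge 0.0030919592727334092
(-45, 0, 45) [-0.013  0.012 -0.02 ]
(20, 0, 45) [-0.018  0.018 -0.67 ]
(34, 0, 29) [ 0.142  0.02  -0.811]
(41, 0, 14) [ 0.291  0.021 -0.882]
(43, 0, 0) [ 0.431  0.021 -0.903]
```

View pics/s1.png

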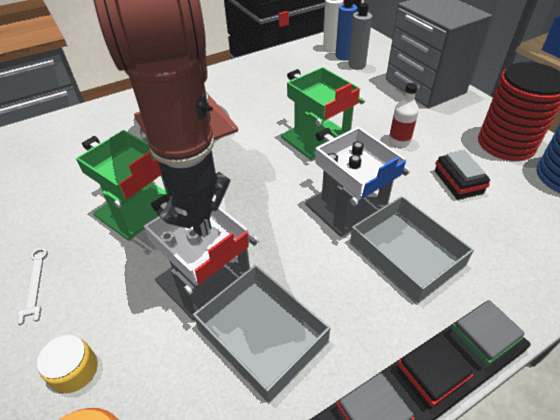

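View pics/d1.png

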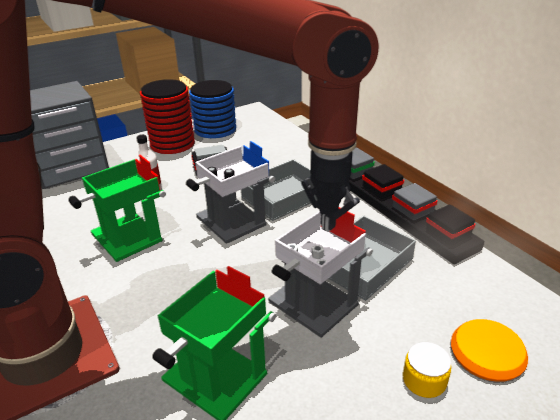

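The fingertips (scene (205,232)) are inside the tray behind the red tab, and the nuts are undisturbed. Next I push the gate out along its arc.

step_arm(plan=[[[-0.02,0.02,-0.1],0.003,1],[[-0.02,0.02,-0.22],0.003,1],[[-0.02,0.02,-0.33],0.003,1],[[-0.02,0.02,-0.42],0.003,1],[[-0.02,0.02,-0.5],0.003,1],[[-0.02,0.02,-0.58],0.003,1],[[-0.02,0.02,-0.67],0.003,1],[[-0.02,0.02,-0.67],0.003,1]])

```text
time: 2.25
ee_pos: [0.6257, -0.1432, 0.1801]
ee_rot: [2.093, 0.254, -2.093]
ft_force: [-0.2, 0.2, -0.2]
grip_width: -0.0001
```

```bash
python3 -c "
from h import *
show((20,0,45),(28,0,38),(34,0,29),(38,0,21),(41,0,14),(43,0,7),(43,0,0))
cap('scene','s2');cap('side','d2')
a=cv2.imread('pics/s2.png')[185:345,130:340];b=cv2.imread('pics/d2.png')[180:340,255:425]
cv2.imwrite('pics/z2.png',np.hstack([cv2.resize(a,(400,400)),cv2.resize(b,(400,400))]))"
```

```text
t 2.25 tcp in hinge mm [24.1 -1.1 50.1] F [-0.2  0.2 -0.2] w -0.0001
q [-0.05  0.35  0.26  1.56 -0.09  1.24 -1.1 ]
tool axes in hinge
 [[ 0.    -0.002 -1.   ]
 [ 0.    -1.     0.002]
 [-1.    -0.    -0.   ]]
turn for y->-yhinge -0.0007008066326007833
(20, 0, 45) [ 0.051 -0.011  0.041]
(28, 0, 38) [ 0.121 -0.011 -0.039]
(34, 0, 29) [ 0.211 -0.011 -0.099]
(38, 0, 21) [ 0.291 -0.011 -0.139]
(41, 0, 14) [ 0.361 -0.011 -0.169]
(43, 0, 7) [ 0.431 -0.011 -0.189]
(43, 0, 0) [ 0.501 -0.011 -0.189]
```

View pics/z2.png

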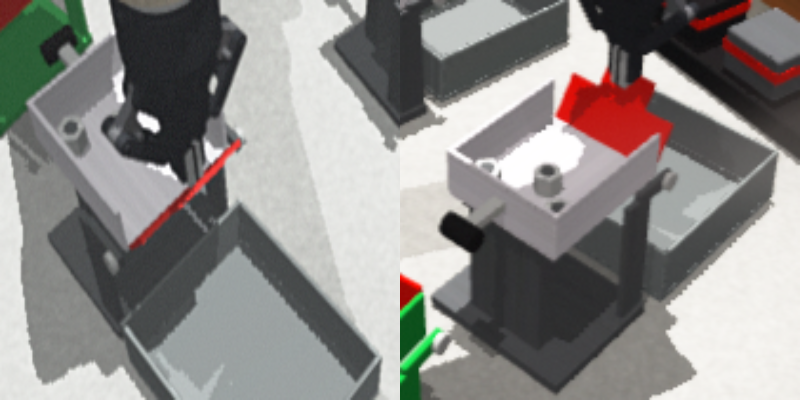

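The gate is about a third of the way down, with the fingertips on the tab, and the tray is still level. I continue down the arc.

step_arm(plan=[[[0.1,-0.01,-0.04],0,1],[[0.16,-0.01,-0.07],0,1],[[0.22,-0.01,-0.1],0,1],[[0.28,-0.01,-0.13],0,1],[[0.34,-0.01,-0.16],0,1],[[0.4,-0.01,-0.18],0,1],[[0.45,-0.01,-0.19],0,1],[[0.5,-0.01,-0.19],0,1],[[0.5,-0.01,-0.19],0,1]])

```text
time: 3.1
ee_pos: [0.6419, -0.1386, 0.129]
ee_rot: [2.092, 0.253, -2.095]
ft_force: [0.9, 0.1, -0.4]
grip_width: 0.0002
```

```bash
python3 -c "
from h import *
show((43,0,0))
cap('scene','s3');cap('side','d3')
a=cv2.imread('pics/s3.png')[185:345,130:340];b=cv2.imread('pics/d3.png')[180:340,255:425]
cv2.imwrite('pics/z3.png',np.hstack([cv2.resize(a,(400,400)),cv2.resize(b,(400,400))]))"
```

```text
t 3.1 tcp in hinge mm [41.  -0.5 -1. ] F [ 0.9 -0.1 -0.4] w 0.0002
q [-0.05  0.42  0.25  1.58 -0.11  1.16 -1.1 ]
tool axes in hinge
 [[-0.001 -0.004 -1.   ]
 [ 0.001 -1.     0.004]
 [-1.    -0.001  0.001]]
turn for y->-yhinge -0.0011721626806463388
(43, 0, 0) [-0.01  -0.005 -0.02 ]
```

View pics/z3.png

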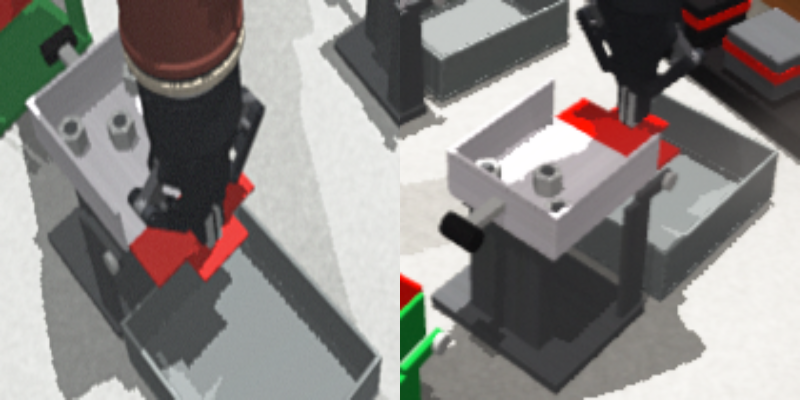

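The gate is now in line with the floor, the nuts are in the rear half and the tray is level. Next I lift, open and go over the grip.

step_arm(plan=[[[-0.3,0,0],0,1],[[-0.6,0,0],0,1],[[-0.9,0,0.05],0,1],[[-0.95,0,0.3],0,-1],[[-0.95,0,0.6],0,-1],[[-0.95,0,0.9],0,-1],[[-0.95,0,1],0,-1],[[-0.95,0,1],0,-1]])

```text
time: 3.87
ee_pos: [0.5434, -0.1641, 0.2264]
ee_rot: [2.097, 0.25, -2.094]
ft_force: [0.9, -0.5, -0.1]
grip_width: 0.0605
```

```bash
python3 -c "
from h import *
show((-184,0,95),(-184,0,-3))"
```

```text
t 3.8667 tcp in hinge mm [-60.8  -1.4  96.4] F [ 0.8 -0.7 -0.1] w 0.0605
q [-0.04  0.17  0.28  1.69 -0.05  1.29 -1.08]
tool axes in hinge
 [[ 0.001 -0.006 -1.   ]
 [-0.    -1.     0.006]
 [-1.     0.    -0.001]]
turn for y->-yhinge -0.0020640114640304106
(-184, 0, 95) [ 0.013 -0.006  1.232]
(-184, 0, -3) [ 0.993 -0.007  1.233]
```

step_arm(plan=[[[0,0,0.3],0,-1],[[0,0,0.6],0,-1],[[0,0,0.9],0,-1],[[0,-0.01,1],0,-1],[[0,-0.01,1],0,-1]])

```text
time: 4.28
ee_pos: [0.447, -0.186, 0.226]
ee_rot: [2.096, 0.251, -2.094]
ft_force: [0.2, -0.5, -1.0]
grip_width: 0.0856
```

```bash
python3 -c "
from h import *
show((-184,0,95),(-184,0,40),(-184,0,-3))"
```

```text
t 4.2833 tcp in hinge mm [-159.6    0.5   96. ] F [ 0.1 -0.5 -1. ] w 0.0856
q [-0.   -0.01  0.31  1.88  0.    1.28 -1.03]
tool axes in hinge
 [[ 0.001 -0.006 -1.   ]
 [-0.    -1.     0.006]
 [-1.     0.    -0.001]]
turn for y->-yhinge -0.0017575222621610577
(-184, 0, 95) [0.01  0.007 0.244]
(-184, 0, 40) [0.56  0.007 0.244]
(-184, 0, -3) [0.99  0.007 0.245]
```

step_arm(plan=[[[0,0,0.24],-0.002,-1],[[0,0,0.24],-0.002,-1],[[0.3,0,0.24],-0.002,-1],[[0.5,0,0.24],-0.002,-1],[[0.5,0,0.24],-0.002,-1]])

```text
time: 4.7
ee_pos: [0.4241, -0.1898, 0.1721]
ee_rot: [2.086, 0.262, -2.095]
ft_force: [-1.4, 0.3, -0.5]
grip_width: 0.0854
```

```bash
python3 -c "
from h import *
show((-184,0,-3))
cap('scene','s4');cap('side','d4');cap('wrist','w4')
a=cv2.imread('pics/s4.png')[145:305,90:300];b=cv2.imread('pics/d4.png')[180:340,225:395]
cv2.imwrite('pics/z4.png',np.hstack([cv2.resize(a,(400,400)),cv2.resize(b,(400,400))]))"
```

```text
t 4.7 tcp in hinge mm [-182.7    2.4   42.1] F [-1.2  0.6 -0.5] w 0.0854
q [ 0.01 -0.01  0.32  1.99  0.    1.17 -1.  ]
tool axes in hinge
 [[-0.004  0.004 -1.   ]
 [ 0.002 -1.    -0.004]
 [-1.    -0.002  0.004]]
turn for y->-yhinge 0.0012185760310318924
(-184, 0, -3) [0.451 0.025 0.011]
```

View pics/z4.png

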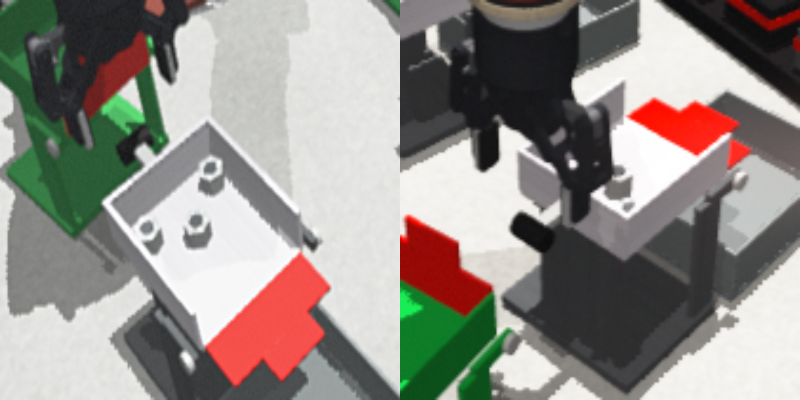

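View pics/w4.png

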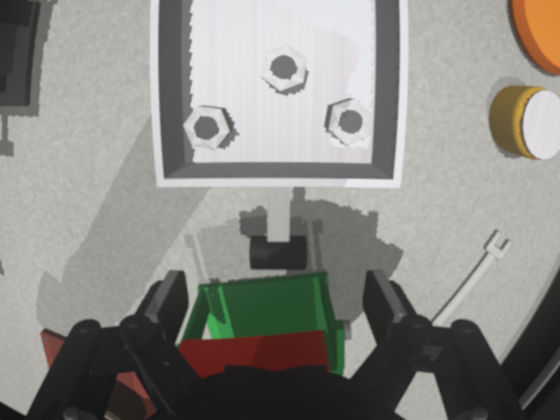

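```bash
python3 -c "
from h import *
w=load('w4');s=robot.get_state();T=np.eye(4);T[:3,:3]=R.from_rotvec(s['ee_rot']).as_matrix();T[:3,3]=s['ee_pos']
def wray(u,v,z):
    K=w['camera_matrix'];a=np.array([u-K[0,2],v-K[1,2]]);r=np.hypot(*a);t=r/K[0,0]
    dr=np.r_[np.sin(t)*a/r,np.cos(t)];M=T@w['mount'];d=M[:3,:3]@dr;o=M[:3,3];return HR.T@(o+d*(z-o[2])/d[2]-H)*1000
for p,z in [((279,240),.16),((279,266),.145),((279,185),.17),((205,284),.17),((327,274),.17),((185,345),.17),((330,335),.196),((190,345),.196)]: print(p,wray(*p,z).round(1))
A=load('scene0')
for p,z in [((158,162),.17),((121,184),.17),((133,166),.196),((152,152),.196)]: print(p,(HR.T@(onz(A,*p,z)-H)*1000).round(1))
"
```

```text
(279, 240) [-169.    -1.1   30. ]
(279, 266) [-193.3   -1.5   15. ]
(279, 185) [-136.    -0.8   40. ]
(205, 284) [-191.3   38.9   40. ]
(327, 274) [-184.3  -26.6   40. ]
(185, 345) [-238.5   57.1   40. ]
(330, 335) [-204.6  -26.2   66. ]
(190, 345) [-213.1   44.5   66. ]
(158, 162) [-262.2   52.9   40. ]
(121, 184) [-258.7  -32.3   40. ]
(133, 166) [-256.3    0.4   66. ]
(152, 152) [-265.9   48.6   66. ]
```

Grip confirmed at about x −181, y −1 in the hinge frame, and the green decoy is at least 30 mm clear. I descend and grip.

step_arm(plan=[[[0.15,0.02,0.01],0.001,-1],[[0.3,0.03,0.01],0.001,-1],[[0.44,0.03,0.01],0.001,-1],[[0.44,0.03,0.01],0.001,-1],[[0.44,0.03,0.01],0.001,0],[[0.44,0.03,0.01],0.001,1],[[0.44,0.03,0.01],0.001,1],[[0.44,0.03,0.01],0.001,1],[[0.44,0.03,0.01],0.001,1]], squeeze=40)

```text
time: 5.6
ee_pos: [0.4245, -0.1923, 0.1326]
ee_rot: [2.093, 0.26, -2.093]
ft_force: [-5.7, 7.2, 7.4]
grip_width: 0.0315
```

```bash
python3 -c "
from h import *
show((-184,0,-3))
cap('side','d5');cap('wrist','w5')
a=cv2.imread('pics/w5.png');b=cv2.imread('pics/d5.png')[180:340,225:395]
cv2.imwrite('pics/z5.png',np.hstack([cv2.resize(a,(400,300)),cv2.resize(b,(400,300))]))"
```

```text
t 5.6 tcp in hinge mm [-1.829e+02 -1.000e-01  2.600e+00] F [-3.8  8.4  7.4] w 0.0315
q [ 0.02  0.03  0.32  2.03 -0.01  1.08 -0.98]
tool axes in hinge
 [[ 0.001  0.    -1.   ]
 [ 0.003 -1.    -0.   ]
 [-1.    -0.003 -0.001]]
turn for y->-yhinge 0.00011501951356924553
(-184, 0, -3) [ 0.056 -0.001  0.011]
```

View pics/z5.png

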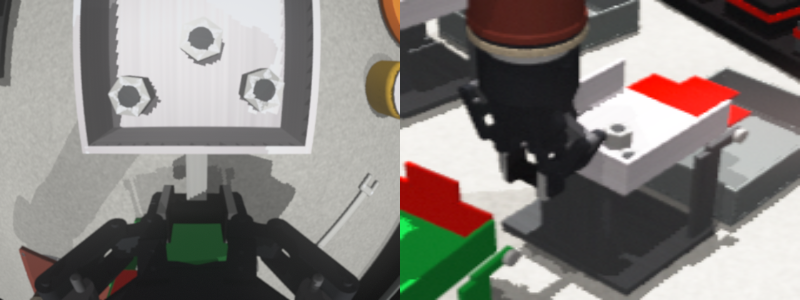

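Gripped at 31.5 mm. Now I raise the tray along the arc.

step_arm(plan=[[[-0.09,0,-0.01],0,1],[[-0.18,0,-0.03],0,1],[[-0.27,0,-0.05],0,1],[[-0.35,0,-0.08],0,1],[[-0.44,0,-0.11],0,1],[[-0.52,0,-0.14],0,1],[[-0.6,0,-0.18],0,1],[[-0.685,0,-0.22],0,1],[[-0.76,0,-0.27],0,1],[[-0.84,0,-0.32],0,1]])

```text
time: 6.53
ee_pos: [0.4545, -0.1848, 0.2149]
ee_rot: [2.09, 0.26, -2.095]
ft_force: [0.2, 5.5, -7.2]
grip_width: 0.0312
```

```bash
python3 -c "
from h import *
show((-184+31.6,0,-3+84))
cap('side','d6');cap('scene','s6')
a=cv2.imread('pics/s6.png')[130:340,90:360];b=cv2.imread('pics/d6.png')[150:340,225:465]
cv2.imwrite('pics/z6.png',np.hstack([cv2.resize(a,(400,310)),cv2.resize(b,(400,310))]))"
```

```text
t 6.5333 tcp in hinge mm [-1.52e+02 -1.00e-01  8.49e+01] F [ 1.5  5.3 -7.2] w 0.0312
q [-0.01  0.01  0.31  1.88 -0.01  1.26 -1.02]
tool axes in hinge
 [[-0.002  0.001 -1.   ]
 [ 0.003 -1.    -0.001]
 [-1.    -0.003  0.002]]
turn for y->-yhinge 0.00019783638497038975
(-152.4, 0, 81) [ 0.039 -0.001  0.004]
```

View pics/z6.png

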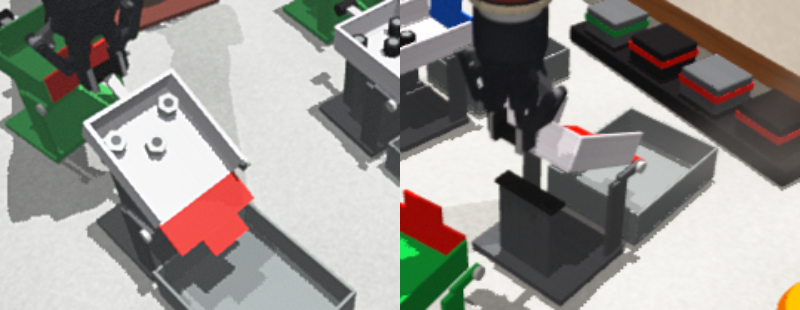

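The tray is at about 0.5 rad with the gate down and the nuts still in. I continue to about 0.89.

step_arm(plan=[[[-0.07,0,-0.055],0,1],[[-0.14,0,-0.11],0,1],[[-0.21,0,-0.17],0,1],[[-0.275,0,-0.235],0,1],[[-0.335,0,-0.3],0,1],[[-0.39,0,-0.37],0,1],[[-0.445,0,-0.445],0,1],[[-0.48,0,-0.5],0,1],[[-0.485,0,-0.51],0,1],[[-0.485,0,-0.51],0,1]])

```text
time: 7.47
ee_pos: [0.5042, -0.1724, 0.2638]
ee_rot: [2.089, 0.261, -2.095]
ft_force: [-7.1, 6.3, 1.1]
grip_width: 0.0311
```

```bash
python3 -c "
from h import *
show((-184+82,0,-3+132))
cap('side','d7');cap('scene','s7')
a=cv2.imread('pics/s7.png')[130:400,90:360];b=cv2.imread('pics/d7.png')[150:340,225:465]
cv2.imwrite('pics/z7.png',np.hstack([cv2.resize(a,(400,400)),cv2.resize(b,(400,400))]))"
```

```text
t 7.4667 tcp in hinge mm [-100.8   -0.   133.8] F [-5.4  7.8  1.1] w 0.0311
q [-0.03  0.08  0.29  1.71 -0.02  1.36 -1.06]
tool axes in hinge
 [[-0.002  0.001 -1.   ]
 [ 0.003 -1.    -0.001]
 [-1.    -0.003  0.002]]
turn for y->-yhinge 0.00039298011826970205
(-102, 0, 129) [ 0.048 -0.     0.012]
```

View pics/z7.png

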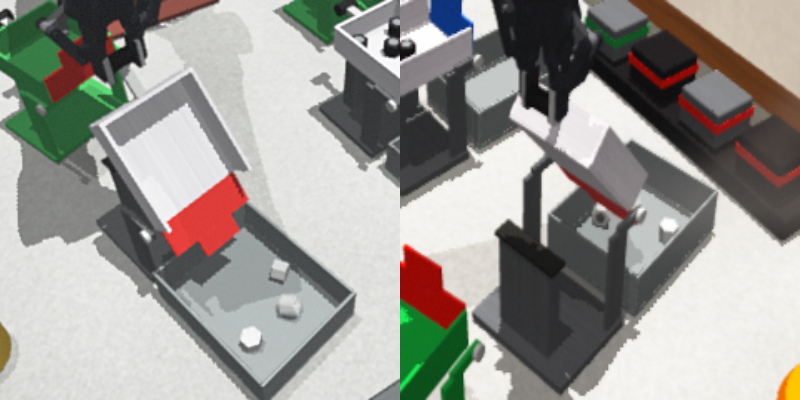

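All three nuts are in the bin, at about crop pixels (280,270), (289,306) and (251,338). I hold briefly, then lower back along the arc.

step_arm(plan=[[[0,0,0],0,1],[[0,0,0],0,1],[[0.04,0,0.065],0,1],[[0.095,0,0.14],0,1],[[0.15,0,0.21],0,1],[[0.21,0,0.275],0,1],[[0.275,0,0.34],0,1],[[0.345,0,0.4],0,1],[[0.415,0,0.455],0,1],[[0.485,0,0.51],0,1]])

```text
time: 8.4
ee_pos: [0.4551, -0.1847, 0.2154]
ee_rot: [2.093, 0.26, -2.092]
ft_force: [-1.7, 6.7, -0.4]
grip_width: 0.0312
```

step_arm(plan=[[[0.08,0,0.05],0,1],[[0.155,0,0.1],0,1],[[0.24,0,0.14],0,1],[[0.32,0,0.18],0,1],[[0.4,0,0.21],0,1],[[0.49,0,0.24],0,1],[[0.57,0,0.27],0,1],[[0.66,0,0.29],0,1],[[0.75,0,0.31],0,1],[[0.83,0,0.32],0,1]])

```text
time: 9.23
ee_pos: [0.4246, -0.1925, 0.1332]
ee_rot: [2.093, 0.26, -2.092]
ft_force: [-19.1, 20.2, 68.2]
grip_width: 0.0314
```

```bash
python3 -c "
from h import *
show((-183,0,2.6))
cap('side','d8');cap('scene','s8')
a=cv2.imread('pics/s8.png')[130:400,90:360];b=cv2.imread('pics/d8.png')[150:340,225:465]
cv2.imwrite('pics/z8.png',np.hstack([cv2.resize(a,(400,400)),cv2.resize(b,(400,400))]))"
```

```text
t 9.2333 tcp in hinge mm [-182.9   -0.3    3.2] F [-13.6  24.2  68.2] w 0.0314
q [ 0.02  0.03  0.32  2.03 -0.01  1.08 -0.98]
tool axes in hinge
 [[ 0.001  0.    -1.   ]
 [ 0.002 -1.    -0.   ]
 [-1.    -0.002 -0.001]]
turn for y->-yhinge 0.00014969861443439003
(-183, 0, 2.6) [ 0.006 -0.003  0.001]
```

View pics/z8.png

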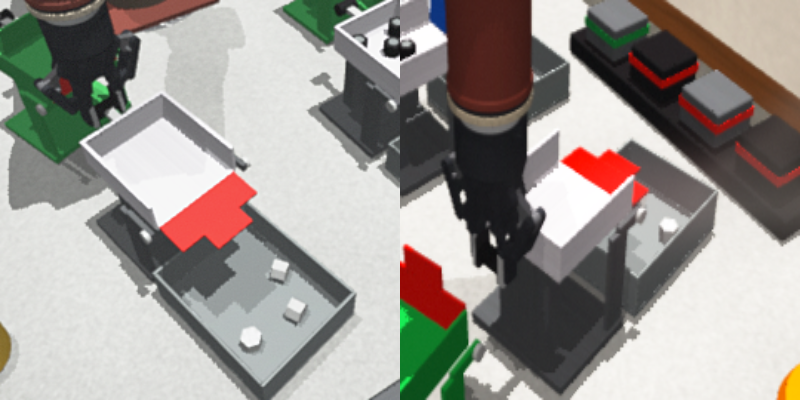

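The tray is level on its rest, but the tool is pressing down with 68 N. I ease up, release, and retreat straight up.

step_arm(plan=[[[-0.04,0,0],0,1],[[-0.04,0,0],0,1],[[-0.04,0,0],0,-1],[[-0.04,0,0],0,-1],[[-0.04,0,0],0,-1],[[-0.04,0,0],0,-1],[[-0.04,0,0],0,-1],[[-0.04,0,0],0,-1]])

```text
time: 10.0
ee_pos: [0.4243, -0.1944, 0.1364]
ee_rot: [2.092, 0.256, -2.092]
ft_force: [0.0, 0.2, -0.1]
grip_width: 0.0851
```

step_arm(plan=[[[-0.15,0,0],0,-1],[[-0.35,0,0],0,-1],[[-0.6,0,0],0,-1],[[-0.9,0,0],0,-1],[[-1,0,0],0,-1],[[-1,0,0],0,-1],[[-1,0,0],0,-1]])

```text
time: 10.58
ee_pos: [0.4245, -0.1943, 0.2363]
ee_rot: [2.093, 0.256, -2.091]
ft_force: [-0.5, 0.1, -0.9]
grip_width: 0.0855
```

```bash
python3 -c "
from h import *
show()
cap('side','d9');cap('scene','s9')
a=cv2.imread('pics/s9.png')[130:400,90:360];b=cv2.imread('pics/d9.png')[150:340,225:465]
cv2.imwrite('pics/z9.png',np.hstack([cv2.resize(a,(400,400)),cv2.resize(b,(400,400))]))"
```

```text
t 10.5833 tcp in hinge mm [-183.5   -2.1  106.3] F [-0.4  0.2 -0.9] w 0.0855
q [ 0.01 -0.06  0.32  1.9   0.02  1.3  -1.01]
tool axes in hinge
 [[ 0.001 -0.001 -1.   ]
 [-0.    -1.     0.001]
 [-1.     0.    -0.001]]
turn for y->-yhinge -0.00019912710986520356
```

View pics/z9.png

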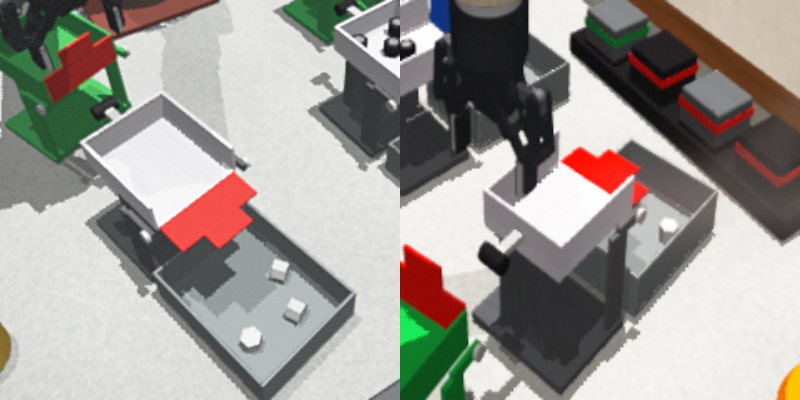

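The tray is level and empty, the gate is down, the three nuts are at rest in the bin, and the gripper is clear. I hand in the job.

```bash
python3 -c "
from h import *
print(job.job_done())"
```

```text
the job is handed in; nothing more can be done
None
```

The job is done and handed in. I pushed the red gate down with the shut fingers and pinched the grip across its ends. I then raised the tray to about 0.89 rad, which sent all three nuts into the bin, lowered it back and let go. This took about 10.6 s of the 64 s allowed.

The last pictures, taken after letting go, show:
- **Nuts:** all three lie in the bin, in the same places as in the picture before.
- **Tray and gate:** the tray is back level on its rest and empty. The gate is still about in line with the floor.
- **Bin and gripper:** the bin looks flat, and the gripper was clear of everything with about zero force.
- **Blue tray:** I never went near it. What shows of it in these last pictures looks unchanged.

One reading was high: at the end of lowering, the tool pressed the tray onto its rest with 68 N at the wrist. That is under the 120 N wrist limit, and I eased it off before releasing. The joint angles are judged from the pictures and the tool position, not measured directly.

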